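# Tip the scanner pen out of its tube case and put it on charge

## Robot

A 6-joint arm with a two-finger parallel gripper is mounted at the origin on the work surface. World frame = base frame: x ahead of the robot, y to its left, z up, the work surface at z = 0. Lengths are in m, angles in rad, forces in N, time in s.
With the tool pointing down it reaches from about 0.4 to 0.925 m from the base axis. Payload 3.4 kg.
Tool frame: the origin (TCP) lies at the very end of the fingers, on their centre line; the grasp point (between the pads) lies 19 mm behind it; z points along the fingers, y is the line along which they close (so a half turn about z gives the same grasp; the last joint's range is limited). The gripper opens to 85 mm and grips with 20 to 120 N. Pads are 22 mm wide; open, the fingers measure 114 mm over their backs; the gripper's body (76 mm by 85 mm) begins 54 mm behind the grasp point. The pads swing forward as they close: fully open they stand 13 mm farther back than shut.
Start: joints at [1.137, 0.307, 1.506, -0, 1.328, -0.073], TCP at [0.202, 0.538, 0.231] pointing down, gripper open.
Joint ranges: [-3.12, 3.12], [-1.05, 2.28], [0.14, 2.33], [-1.42, 4.57], [0.1, 2.73], [-2.68, 2.68]. Speed limits (rad/s): [2.57, 2.57, 3.14, 3.14, 3.14, 3.14].

## Interface

Orientations are given as a rotation vector (axis times angle).
In Python, from rig import get_state, snapshot, calibration, sign_off gives the robot as it stands.
- The arm moves only by the shell command python3 -m crank 'ROWS'. ROWS is JSON, a list of rows, each a list of 3 entries, a list of its own where there are three numbers: the shift along the tool's x, y, z in m, then the turn, a rotation vector about the tool's x, y, z in degrees, then the finger opening in m, from 0 to 0.0854. In form: [[[x, y, z], [ax, ay, az], jaw], ...]. A call has 1 to 20 rows; each row shifts and turns the commanded pose from where the row before left it, along the tool's axes as they then stand; what a row does not reach is not made up. A row lasts 1/10 s, in which the tool goes at most 50 mm and 8.59 degrees, less where a joint would pass 70% of its speed; a pose out of reach is approached as far as the arm can. A call is refused whole if a number of a shift passes 0.05 or a number of a turn 8.59, either way. A call with a gripper value outside its range is refused whole. The fingers move at their own pace and stop on an object; the grip force is fixed at half the most. Time passes only in rows, so rows that do not move let the fingers close. It gives the time, the measured TCP pose, the force, the opening and the grip force at its end, in the units of the state.
- get_state(): the state, without advancing time (a new reading comes with each control period).
- snapshot(name): name is "scene" or "top" or "wrist"; returns (picture, depth): 480x640x3 uint8, red, green, blue; 480x640 float32, m along the optical axis (not along the pixel's ray), 0 where there is no reading.
- calibration(name): a dict with "fx", "fy", "cx", "cy" (pixels), "pose" (4x4, takes a point from camera to world coordinates). Camera axes: x right, y up, looking along -z (the intrinsics and any distortion apply to the point x, -y, -z); pixel columns grow to the right and rows downward; lengths in m; the calibration is good to about 2 mm. The wrist camera is an equidistant fisheye: a pixel r from the principal point sees the ray r / f radians off the axis. A picture is of the moment at which its call begins: read the wrist's pose just before it. calibration takes no time and is no camera call; for the wrist camera it gives the pose at the moment of the call.
- sign_off(): hands the job in; it is judged then, once.
The state is a dict: "t": time; "joints": joint angles; "qd": joint speeds; "joint_torque": joint torques, N m; "tool_pos": TCP position; "tool_rot": TCP orientation; "ft_force": force on the tool from outside, world axes, zero at the start; "moment": the same for the moment, N m; "opening": opening from 0.0 (shut) to 1.0 (fully open); "finger_force": force on a finger pad.
Only numpy, scipy, OpenCV 4.12 (cv2) and the standard library are available. Lean on these libraries where they do the work, as an engineer would, in place of code of your own. Each camera call takes 0.05 s, during which the arm holds its last target. There are 200 camera calls.

## Task

Take the blue tube case out of the mesh tray and, over the cork mat, tip its mouth down so that the orange scanner pen slides part-way out, but not right out. Lay the case flat on the mat, grip the pen by its exposed end, draw it out and lay it level in the trough of the white charging cradle, roughly centred. Leave the empty case lying on the mat and everything else where it is.

Things in the scene. Friction and masses are not known exactly. Their poses are not given: they have to be found in the camera images.
- case_center (a point): Centre of the tube case: blue hard-plastic square tube, 154 mm long (x), 38 wide (y), 36 high (z), walls 4 mm, about 200 g. Open at its +x end (mouth), closed by a 6 mm wall at -x, where a black band rounds the outside 55 mm from the middle. Bore 30 mm wide, 28 high, 148 deep. It starts level in the tray, mouth roughly to the robot's left. Rigid: 40 N of grip is safe.
- case_mouth (a point): Centre of the case's open mouth, 77 mm along +x from the case centre; x points out of it. The pen slides in the bore once the case is tipped over about 14 to 23 degrees (hidden friction), and stays put when it is nearly level. Tipped high in the air the pen falls right out; held low, its nose comes to rest on the mat.
- pen_center (a point): Centre of the scanner pen: orange rigid plastic bar with a black nose band and red window at its +x end, 136 mm long (x), 24 wide (y), 22 high (z), about 90 g, balanced at its middle. It starts inside the case, nose to the mouth and some 7 to 12 mm inside it. 40 N of grip is safe.
- mat: Cork mat fixed on the console, 180 mm (its x) by 250 mm (its y) by 4 mm thick; origin at the centre of its underside, its top 4 mm above the console.
- cradle_seat (a point): White charging cradle fixed on the console: a block 50 mm long (x), 84 wide (y), 26 high, with two cheeks 10 mm thick and 14 high that leave a trough 36 mm wide along x, open at both ends. This point is the centre of the trough's floor, 26 mm above the console. The pen lies along x, either way round, on any long face, its ends overhanging.
- tray: Steel mesh tray fixed on the console, 360 mm (x) by 300 mm (y), floor top 4 mm above the console, rim 20 mm high and 4 mm thick; origin at the centre of its underside.
- bowl: Bystander in the tray: grey ceramic key bowl, 104 mm across, 45 mm high; origin under its centre.
- glasses_case: Bystander in the tray: black sunglasses case 140 x 58 x 40 mm; origin under its centre.
- torch: Bystander in the tray: yellow torch 130 mm long along x, 34 mm thick; origin under its centre.
- keys: Bystander in the tray: steel key ring with two keys, lying flat, about 70 x 45 mm, 7 mm high; origin under the ring.
- parcel: Bystander on the console behind the mat: cardboard parcel 130 x 170 x 70 mm; origin under its centre.
Things that resemble listed ones, but are neither listed nor needed, are in the scene too. Of the things that look like the part that bears case_center, take the one that is farthest to the robot's right at the start.

How it is judged:
On the way, in this order (a step that is already met when the one before it is completed fails the run):
1. the case is tipped mouth down (over 11 degrees) clear of the tray, by the fingers, and the pen's nose stands 25 mm or more out of the mouth with 36 mm or more of the pen still inside (angle between case_center's own x axis and vertical above 1.7708 rad and x of pen_center in the frame of case_center between 0.034 and 0.109 m and contact force between the fingers and case above 0.5 N and x of case_center in the frame of mat between -0.12 and 0.12 m and y of case_center in the frame of mat between -0.16 and 0.16 m), for 0.1 s.
2. with the case lying flat on the mat and let go, the fingers hold the pen by its exposed end while its tail is still in the case (contact force between the fingers and pen above 1 N and contact force between the fingers and case below 0.5 N and x of pen_center in the frame of case_center between 0.034 and 0.14 m and angle between case_center's own x axis and vertical between 1.4508 and 1.6908 rad and height (world z) of case_center below 0.03 m), for 0.1 s.
At the end, for the whole second after the job is handed in: The pen lies level (within 7 degrees) on the floor of the cradle's trough, along it, its middle within 20 mm of the cradle's middle; the empty case lies flat on the mat with its middle over the mat; both at rest and released (x of pen_center in the frame of cradle_seat between -0.02 and 0.02 m and y of pen_center in the frame of cradle_seat between -0.01 and 0.01 m and z of pen_center in the frame of cradle_seat between 0.007 and 0.017 m and angle between the x axis of pen_center and the x axis of cradle_seat, either way round below 0.25 rad and angle between pen_center's own x axis and vertical between 1.4508 and 1.6908 rad and x of case_center in the frame of mat between -0.09 and 0.09 m and y of case_center in the frame of mat between -0.125 and 0.125 m and angle between case_center's own x axis and vertical between 1.4708 and 1.6708 rad and height (world z) of case_center between 0.017 and 0.028 m and linear speed of each of pen, case below 0.02 m/s); the robot touches nothing.
It fails at once if the bowl is moved more than 30 mm (distance of bowl from where it was at the start of the episode above 0.03 m).
It fails at once if the glasses case is moved more than 30 mm (distance of glasses_case from where it was at the start of the episode above 0.03 m).
It fails at once if the torch is moved more than 30 mm (distance of torch from where it was at the start of the episode above 0.03 m).
It fails at once if the keys is moved more than 30 mm (distance of keys from where it was at the start of the episode above 0.03 m).
It fails at once if the parcel is moved more than 30 mm (distance of parcel from where it was at the start of the episode above 0.03 m).
It also fails if it takes over 61 s, if anything falls off the work surface, if the arm or the gripper's body presses on something with over 40 N, if the wrist force passes 120 N, or if a joint passes its speed limit or range.

## Working session

There is one attempt and no reset: what is moved stays moved. The work goes in short steps, Python scripts to look and compute and a shell command to move; the robot and the scene stay as the last step left them, time stands still between calls to the robot, and variables do not carry over. Pictures are saved under pics/ and viewed, at most 10 in all, crops included, and the job is handed in when it is done.

```bash
ls; mkdir -p pics; python3 - <<'E'
from rig import *
import cv2,numpy as np
s=get_state();print({k:np.round(v,3) for k,v in s.items()})
for n in("scene","top"):
    p,d=snapshot(n);cv2.imwrite(f"pics/{n}0.png",p[...,::-1]);np.save(f"pics/{n}0.npy",d);c=calibration(n);print(n,c["fx"],c["cx"],c["cy"],np.round(c["pose"],3).tolist(), c.keys())
E
```

```text
pics
{'t': np.float64(0.0), 'joints': array([ 1.138,  0.308,  1.508,  0.   ,  1.328, -0.074]), 'qd': array([ 0.001, -0.   ,  0.001, -0.001, -0.002, -0.   ]), 'joint_torque': array([-2.0000e-03, -4.5756e+01, -2.5192e+01, -0.0000e+00,  1.3000e-02,
        0.0000e+00]), 'tool_pos': array([0.202, 0.538, 0.23 ]), 'tool_rot': array([-5.62e-01, -3.09e+00,  3.00e-03]), 'ft_force': array([ 0.135,  0.053, -0.008]), 'moment': array([-0.005,  0.017, -0.034]), 'finger_force': np.float64(0.0), 'opening': np.float64(0.996)}
scene 473.13177093811345 319.0779880149446 237.8032679367793 [[0.67, -0.435, 0.601, 1.189], [0.742, 0.404, -0.534, -0.675], [-0.011, 0.804, 0.594, 0.735], [0.0, 0.0, 0.0, 1.0]] dict_keys(['fx', 'fy', 'cx', 'cy', 'pose'])
top 515.8475584432568 316.29869042818393 250.59799603984152 [[-0.025, 0.994, -0.104, 0.382], [-0.999, -0.023, 0.023, -0.028], [0.021, 0.104, 0.994, 1.098], [0.0, 0.0, 0.0, 1.0]] dict_keys(['fx', 'fy', 'cx', 'cy', 'pose'])
```

View pics/top0.png

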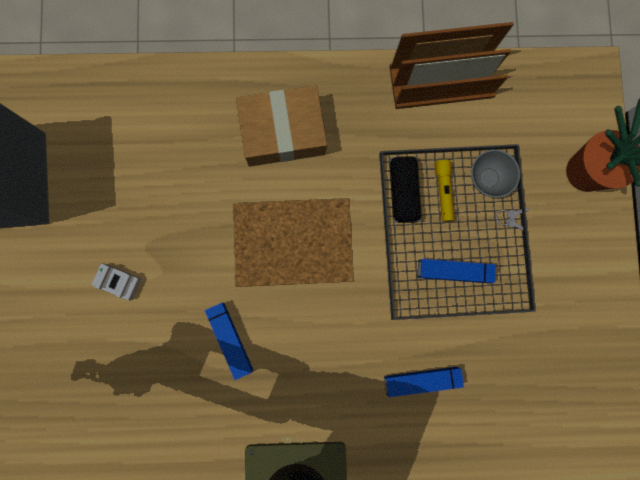

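View pics/scene0.png

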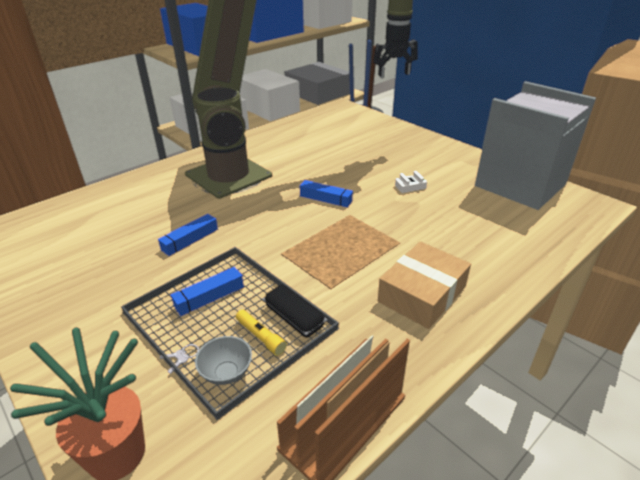

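The top view shows the robot base at the bottom, with its left on the image left. Three things could be taken for the case: blue tubes at (457,271) in the tray, (424,381) on the bare table and (229,341) on the table to the left. I choose (457,271): it is in the tray, is farthest right, and has its band on the right, so its mouth points left. The cradle is at (115,282), the mat at (293,242) and the parcel at (283,125). I'll check with a crop.

```bash
cat > h.py <<'E'
from rig import *
import cv2,numpy as np
from scipy.spatial.transform import Rotation as R
def w(name,d,u,v,z=None):
    """world point of a pixel, by depth, or on plane height z"""
    c=calibration(name);P=c["pose"]
    r=P[:3,:3]@np.array([(u-c["cx"])/c["fx"],-(v-c["cy"])/c["fy"],-1]);o=P[:3,3]
    return o+r*(np.asarray(d)[int(v),int(u)] if z is None else (z-o[2])/r[2])
E
python3 - <<'E'
from h import *
a=cv2.imread("pics/top0.png");d=np.load("pics/top0.npy")
c1=cv2.resize(a[245:300,405:510],None,fx=7,fy=7,interpolation=2)[:,:735]
c2=cv2.resize(a[255:310,80:150],None,fx=7,fy=7,interpolation=2)[:385]
o=np.zeros((600,735,3),np.uint8);o[:300]=c1[50:350];o[300:,:490]=c2[40:340]
cv2.imwrite("pics/crop1.png",o)
# case top face by colour and depth
hsv=cv2.cvtColor(a,cv2.COLOR_BGR2HSV)
m=np.zeros(a.shape[:2],bool);m[245:300,405:510]=1
Z=np.array([[w("top",d,u,v) for u in range(405,510)] for v in range(245,300)])
b=(hsv[245:300,405:510,0]>100)&(hsv[245:300,405:510,1]>150)&(Z[...,2]>.03)
p=Z[b];print("case z",np.percentile(p[:,2],[5,50,95]))
r=cv2.minAreaRect(p[:,:2].astype(np.float32)*1000);print(r, cv2.boxPoints(r))
for n,q,z in(("mat",[(233,202),(350,198),(354,283),(235,287)],.004),("tray",[(381,151),(518,146),(534,310),(393,319)],.02),("case",[(421,259),(496,263),(495,283),(419,278)],.04)):
    print(n,[np.round(w("top",d,*k,z),3)[:2].tolist() for k in q])
E
```

```text
Traceback (most recent call last):
  File "h.py", line 6, in w
    c=calibration(name);P=c["pose"]
ValueError: time passes only in moves, steps and waits
```

View pics/crop1.png

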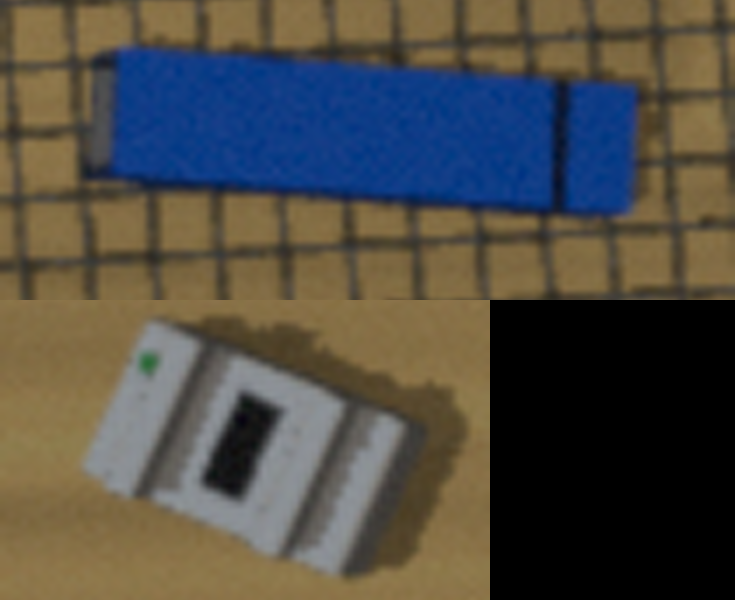

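```bash
cat > h.py <<'E'
from rig import *
import cv2,numpy as np,functools
from scipy.spatial.transform import Rotation as R
cal=functools.lru_cache(calibration)
def w(name,d,u,v,z=None):
    """world point of a pixel, by depth, or on plane height z"""
    c=cal(name);P=c["pose"]
    r=P[:3,:3]@np.array([(u-c["cx"])/c["fx"],-(v-c["cy"])/c["fy"],-1]);o=P[:3,3]
    return o+r*(np.asarray(d)[int(v),int(u)] if z is None else (z-o[2])/r[2])
def img(name,d):
    return np.array([[w(name,d,u,v) for u in range(640)] for v in range(480)])
E
python3 - <<'E'
from h import *
a=cv2.imread("pics/top0.png");d=np.load("pics/top0.npy")
Z=img("top",d);hsv=cv2.cvtColor(a,cv2.COLOR_BGR2HSV)
s=np.s_[245:300,405:510]
b=(hsv[s][...,0]>100)&(hsv[s][...,1]>150)&(Z[s][...,2]>.03)
p=Z[s][b];print("case z",np.percentile(p[:,2],[5,50,95]))
r=cv2.minAreaRect(p[:,:2].astype(np.float32)*1000);print(r)
s=np.s_[262:302,90:142];q=Z[s].reshape(-1,3);h=q[(q[:,2]>.032)];f=q[(q[:,2]>.02)&(q[:,2]<.031)]
print("cradle",np.median(h[:,2]),np.median(f[:,2]),cv2.minAreaRect(h[:,:2].astype(np.float32)*1000),f.mean(0))
for n,q,z in(("mat",[(233,202),(350,198),(354,283),(235,287)],.004),("tray",[(381,151),(518,146),(534,310),(393,319)],.02),("case",[(421.9,259),(496,264.3),(495,282.7),(421,277.9)],.04),("crad c",[(114.7,281.4)],.026),("crad edge",[(138.6,278.6),(129.3,300.3)],.04),("parcel z",[(283,125)],None),("blue2",[(215,310),(242,375)],.036)):
    print(n,[np.round(w("top",d,*k,z),3).tolist() for k in q])
E
```

```text
case z [0.0378401  0.04135774 0.04494662]
((433.0158996582031, -224.22998046875), (64.03366088867188, 399.98675537109375), 5.488043785095215)
cradle 0.04018090922527229 0.02698897092785746 ((400.4654541015625, 186.48257446289062), (427.0067443847656, 58.370967864990234), 77.30528259277344) [0.43920048 0.36003998 0.0268384 ]
mat [[0.605, 0.122, 0.004], [0.609, -0.13, 0.004], [0.425, -0.132, 0.004], [0.423, 0.119, 0.004]]
tray [[0.707, -0.198, 0.02], [0.712, -0.496, 0.02], [0.359, -0.506, 0.02], [0.348, -0.21, 0.02]]
case [[0.47, -0.271, 0.04], [0.455, -0.425, 0.04], [0.418, -0.42, 0.04], [0.431, -0.267, 0.04]]
crad c [[0.44, 0.363, 0.026]]
crad edge [[0.443, 0.31, 0.04], [0.4, 0.328, 0.04]]
parcel z [[0.749, 0.009, 0.073]]
blue2 [[0.376, 0.156, 0.036], [0.245, 0.102, 0.036]]
```

The crop shows the banded end of the case on the right (crop 560,145) and the open mouth on the left (crop 100,110). The cradle's trough floor is centred on the black pad (crop 243,445). That puts the case centre at (0.4435,-0.346) with yaw about 84.8°. The cradle is at (0.440,0.362) with its trough at -22.7°, and the mat centre is at (0.515,-0.005).

Next I turn the tool and move over the case.

```bash
cat >> h.py <<'E'
def delta(target,yaw_y=None):
    """tool-frame shift to a world TCP target; tool y heading"""
    s=get_state();M=R.from_rotvec(s["tool_rot"]).as_matrix();p=np.array(s["tool_pos"])
    print("t",round(float(s["t"]),2),"pos",np.round(p,4),"shift",np.round(M.T@(np.array(target)-p),4),
     "y head",np.round(np.degrees(np.arctan2(M[1,1],M[0,1])),2),"z",np.round(M[:,2],3),"open",s["opening"],"F",np.round(s["ft_force"],1),s["finger_force"])
E
python3 -m crank '[[[0,0,0],[0,0,7.46],0.085],[[0,0,0],[0,0,7.46],0.085],[[0,0,0],[0,0,7.46],0.085],[[0,0,0],[0,0,7.46],0.085],[[0,0,0],[0,0,7.46],0.085],[[0,0,0],[0,0,7.46],0.085],[[0,0,0],[0,0,7.46],0.085],[[0,0,0],[0,0,7.46],0.085],[[0,0,0],[0,0,7.46],0.085],[[0,0,0],[0,0,7.46],0.085],[[0.004,0.04,0],[0,0,0],0.085],[[0.004,0.04,0],[0,0,0],0.085],[[0.004,0.04,0],[0,0,0],0.085],[[0.004,0.04,0],[0,0,0],0.085],[[0.004,0.04,0],[0,0,0],0.085],[[0.004,0.04,0],[0,0,0],0.085],[[0,0,0],[0,0,0],0.085]]'
python3 -c "
from h import *
delta([.4435,-.346,.13])"
```

```text
t: 1.8
tool_pos: [0.4493, 0.5395, 0.2299]
tool_rot: [2.323, 2.111, 0.002]
ft_force: [-0.8, -0.7, -0.0]
opening: 0.998
finger_force: 0.0
t 1.8 pos [0.4493 0.5395 0.2299] shift [-0.8819  0.0784  0.1004] y head -5.47 z [ 0.003 -0.001 -1.   ] open 0.9984894816430692 F [-0.8 -0.7 -0. ] 0.0
```

```bash
python3 -m crank '[[[-0.02,0.002,0],[0,0,0],0.085],[[-0.049,0.0044,0],[0,0,0],0.085],[[-0.049,0.0044,0],[0,0,0],0.085],[[-0.049,0.0044,0],[0,0,0],0.085],[[-0.049,0.0044,0],[0,0,0],0.085],[[-0.049,0.0044,0],[0,0,0],0.085],[[-0.049,0.0044,0],[0,0,0],0.085],[[-0.049,0.0044,0],[0,0,0],0.085],[[-0.049,0.0044,0],[0,0,0],0.085],[[-0.049,0.0044,0],[0,0,0],0.085],[[-0.049,0.0044,0],[0,0,0],0.085],[[-0.049,0.0044,0],[0,0,0],0.085],[[-0.049,0.0044,0],[0,0,0],0.085],[[-0.049,0.0044,0],[0,0,0],0.085],[[-0.049,0.0044,0],[0,0,0],0.085],[[-0.049,0.0044,0],[0,0,0],0.085],[[-0.049,0.0044,0],[0,0,0],0.085],[[-0.049,0.0044,0],[0,0,0],0.085],[[-0.028,0.003,0],[0,0,0],0.085],[[0,0,0],[0,0,0],0.085]]'
python3 - <<'E'
from h import *
delta([.4435,-.346,.010])
p,d=snapshot("wrist");cv2.imwrite("pics/w1.png",p[...,::-1])
E
```

```text
t: 3.8
tool_pos: [0.4429, -0.3479, 0.2307]
tool_rot: [2.323, 2.113, -0.001]
ft_force: [0.2, 0.3, 0.4]
opening: 0.999
finger_force: 0.0
t 3.8 pos [ 0.4429 -0.3479  0.2307] shift [0.0022 0.0004 0.2207] y head -5.43 z [-0.    -0.001 -1.   ] open 0.9991620679642977 F [0.2 0.3 0.4] 0.0
```

View pics/w1.png

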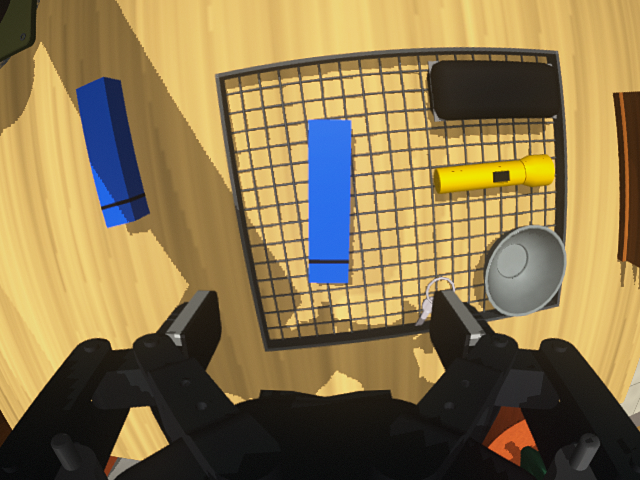

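The wrist view shows the case upright at (330,200). The finger midline is at about x = 330, so the tool is aligned. Next I descend and grip.

```bash
python3 -m crank '[[[0.002,0.0005,0.02],[0,0,0.2],0.085],[[0,0,0.04],[0,0,0],0.085],[[0,0,0.045],[0,0,0],0.085],[[0,0,0.045],[0,0,0],0.085],[[0,0,0.035],[0,0,0],0.085],[[0,0,0.02],[0,0,0],0.085],[[0,0,0.0157],[0,0,0],0.085],[[0,0,0],[0,0,0],0.02],[[0,0,0],[0,0,0],0.02],[[0,0,0],[0,0,0],0.02],[[0,0,0],[0,0,0],0.02],[[0,0,0],[0,0,0],0.02],[[0,0,0],[0,0,0],0.02],[[0,0,0],[0,0,0],0.02],[[0,0,0],[0,0,0],0.02]]'
python3 -c "
from h import *
delta([.515,-.055,.13])"
```

```text
t: 5.35
tool_pos: [0.445, -0.3429, 0.0123]
tool_rot: [2.322, 2.112, 0.002]
ft_force: [1.7, 3.0, 6.8]
opening: 0.432
finger_force: 62.1
t 5.35 pos [ 0.445  -0.3429  0.0123] shift [ 0.293   0.0429 -0.118 ] y head -5.42 z [ 0.003 -0.002 -1.   ] open 0.4321363013476579 F [1.7 3.  6.8] 62.093622386455536
```

```bash
python3 -m crank '[[[0,0,-0.01],[0,0,0],0.02],[[0,0,-0.02],[0,0,0],0.02],[[0,0,-0.03],[0,0,0],0.02],[[0,0,-0.03],[0,0,0],0.02],[[0,0,-0.02],[0,0,0],0.02],[[0,0,-0.01],[0,0,0],0.02],[[0.01,0,0],[0,0,0],0.02],[[0.02,0.004,0],[0,0,0],0.02],[[0.03,0.006,0],[0,0,0],0.02],[[0.035,0.006,0],[0,0,0],0.02],[[0.04,0.006,0],[0,0,0],0.02],[[0.04,0.006,0],[0,0,0],0.02],[[0.04,0.006,0],[0,0,0],0.02],[[0.035,0.006,0],[0,0,0],0.02],[[0.025,0.003,0],[0,0,0],0.02],[[0.013,0,0],[0,0,0],0.02],[[0.005,0,0],[0,0,0],0.02],[[0,0,0],[0,0,0],0.02],[[0,0,0],[0,0,0],0.02]]'
python3 - <<'E'
from h import *
delta([.515,-.055,.06])
p,d=snapshot("scene");cv2.imwrite("pics/s2.png",cv2.resize(p[120:330,180:460,::-1],None,fx=2.8,fy=2.8))
d2=snapshot("top")[1]
Z=img("top",d2)
m=(Z[...,2]>.13)&(Z[...,2]<.17)&(Z[...,0]>.48)&(Z[...,0]<.56)&(Z[...,1]>-.2)&(Z[...,1]<.08)
q=Z[m];print(q.min(0),q.max(0),np.median(q,0))
E
```

```text
t: 7.25
tool_pos: [0.5138, -0.0557, 0.1303]
tool_rot: [-2.324, -2.113, 0.001]
ft_force: [0.5, -0.4, -2.7]
opening: 0.435
finger_force: 61.0
t 7.25 pos [ 0.5138 -0.0557  0.1303] shift [0.0008 0.0012 0.0703] y head -5.45 z [-0.001 -0.001 -1.   ] open 0.43541399792746566 F [ 0.5 -0.4 -2.7] 60.95551908016205
[ 0.48711583 -0.12032503  0.13031145] [0.53601184 0.01096162 0.16467905] [ 0.50387103 -0.02085512  0.1590828 ]
```

View pics/s2.png

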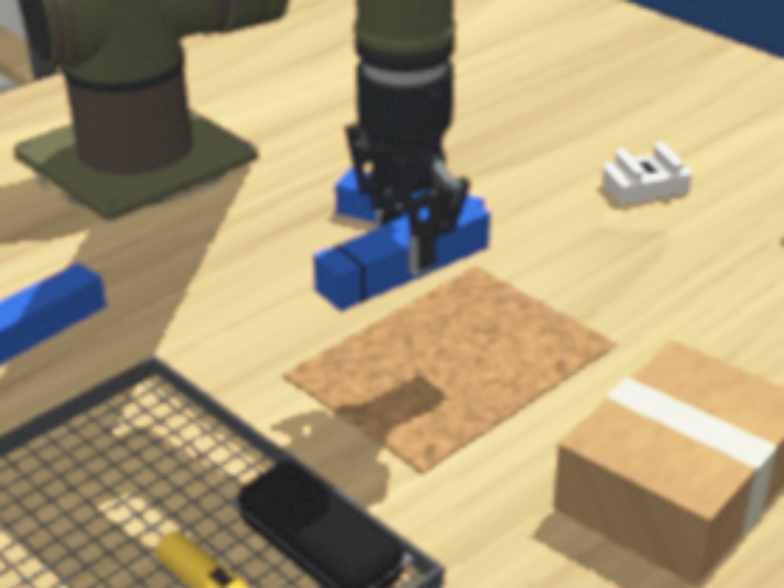

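The scene view shows the case gripped level over the mat, with its mouth to the robot's left. Next I lower it and tip.

```bash
python3 -m crank '[[[0,0,0.01],[0,0,0],0.02],[[0,0,0.02],[0,0,0],0.02],[[0,0,0.024],[0,0,0],0.02],[[0,0,0.02],[0,0,0],0.02],[[0,0,0.01],[0,0,0],0.02],[[0,0,0],[0,-3,0],0.02],[[0,0,0],[0,-3,0],0.02],[[0,0,0],[0,-3,0],0.02],[[0,0,0],[0,-3,0],0.02],[[0,0,0],[0,-3,0],0.02],[[0,0,0],[0,-3,0],0.02],[[0,0,0],[0,0,0],0.02],[[0,0,0],[0,0,0],0.02],[[0,0,0],[0,0,0],0.02]]'
python3 - <<'E'
from h import *
delta([.515,-.055,.06])
p,d=snapshot("scene");cv2.imwrite("pics/s3.png",cv2.resize(p[170:300,260:420,::-1],None,fx=4.5,fy=4.5))
E
```

```text
t: 8.75
tool_pos: [0.5143, -0.0551, 0.0467]
tool_rot: [2.154, 1.958, -0.34]
ft_force: [0.3, -0.0, -3.0]
opening: 0.434
finger_force: 61.0
t 8.75 pos [ 0.5143 -0.0551  0.0467] shift [-0.004   0.0007 -0.0127] y head -5.46 z [-0.029 -0.307 -0.951] open 0.4336815761516322 F [ 0.3 -0.  -3. ] 60.97766652703285
```

View pics/s3.png

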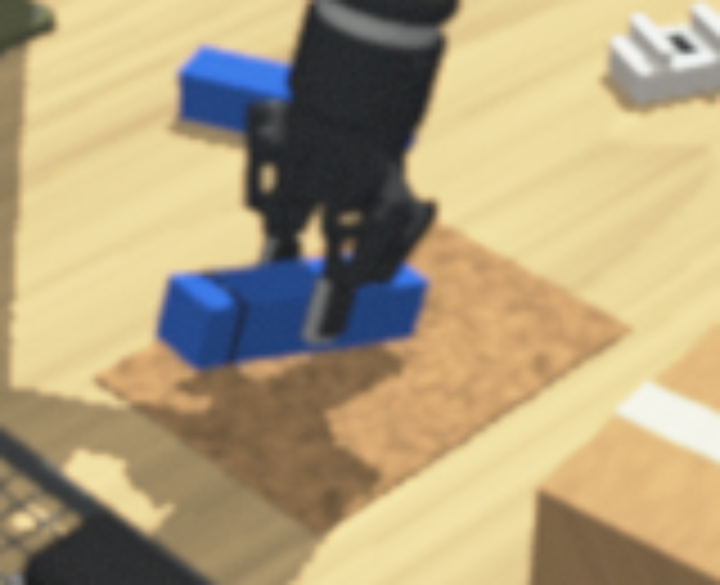

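At 18° no orange shows at the mouth (425,290), so the pen has not slid yet. I'll tip further while raising.

```bash
python3 -m crank '[[[-0.0013,0,-0.0031],[0,-1.8,0],0.02],[[-0.0013,0,-0.0031],[0,-1.8,0],0.02],[[-0.0013,0,-0.0031],[0,-1.8,0],0.02],[[-0.0013,0,-0.0031],[0,-1.8,0],0.02],[[-0.0013,0,-0.0031],[0,-1.8,0],0.02],[[0,0,0],[0,0,0],0.02],[[0,0,0],[0,0,0],0.02],[[0,0,0],[0,0,0],0.02],[[0,0,0],[0,0,0],0.02],[[0,0,0],[0,0,0],0.02]]'
python3 - <<'E'
from h import *
delta([.515,-.055,.06])
p,d=snapshot("scene");c=p[170:300,260:420,::-1];cv2.imwrite("pics/s4.png",cv2.resize(c,None,fx=4.5,fy=4.5))
h=cv2.cvtColor(np.ascontiguousarray(c),cv2.COLOR_BGR2HSV);print("orange px",((h[...,0]<14)&(h[...,1]>190)&(h[...,2]>120)).sum())
E
```

```text
t: 9.8
tool_pos: [0.5141, -0.0554, 0.0635]
tool_rot: [2.059, 1.872, -0.494]
ft_force: [0.1, -0.3, -2.4]
opening: 0.433
finger_force: 61.0
t 9.8 pos [ 0.5141 -0.0554  0.0635] shift [0.0021 0.0009 0.0029] y head -5.45 z [-0.043 -0.452 -0.891] open 0.4331458000942006 F [ 0.1 -0.3 -2.4] 61.04477897286415
orange px 17
```

View pics/s4.png

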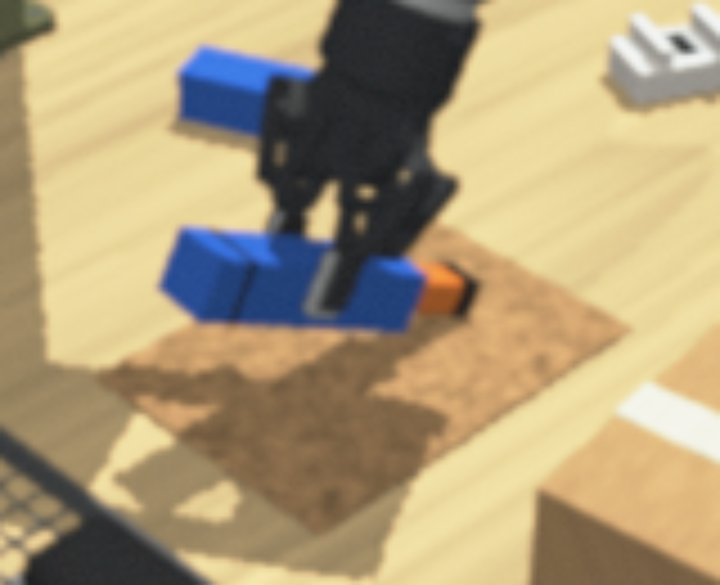

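The pen now stands out with its black nose band at (470,290) and orange at (440,290), about 40–45 mm out and resting on the mat. Next I level the case about its mouth.

```bash
python3 -m crank '[[[0.0025,0,0.0049],[0,4.5,0],0.02],[[0.0021,0,0.0051],[0,4.5,0],0.02],[[0.0017,0,0.0052],[0,4.5,0],0.02],[[0.0012,0,0.0054],[0,4.5,0],0.02],[[0.0009,0,0.0054],[0,4.5,0],0.02],[[0.0004,0,0.0055],[0,4.5,0],0.02],[[0,0,0],[0,0,0],0.02],[[0,0,0.004],[0,0,0],0.02],[[0,0,0.005],[0,0,0],0.02],[[0,0,0.004],[0,0,0],0.02],[[0,0,0.003],[0,0,0],0.02],[[0,0,0],[0,0,0],0.02],[[0,0,0],[0,0,0],0.02]]'
python3 -c "
from h import *
delta([.515,-.055,.012])"
```

```text
t: 11.15
tool_pos: [0.5141, -0.0548, 0.0142]
tool_rot: [-2.323, -2.115, 0.001]
ft_force: [0.1, -0.0, -2.9]
opening: 0.436
finger_force: 60.9
t 11.15 pos [ 0.5141 -0.0548  0.0142] shift [-0.0002  0.0009  0.0022] y head -5.37 z [-0. -0. -1.] open 0.4358920857011374 F [ 0.1 -0.  -2.9] 60.89651495218277
```

```bash
python3 -m crank '[[[0,0,0.001],[0,0,0],0.02],[[0,0,0.001],[0,0,0],0.02],[[0,0,0],[0,0,0],0.02],[[0,0,0],[0,0,0],0.085],[[0,0,0],[0,0,0],0.085],[[0,0,0],[0,0,0],0.085],[[0,0,0],[0,0,0],0.085],[[0,0,0],[0,0,0],0.085],[[0,0,0],[0,0,0],0.085],[[0,0,-0.02],[0,0,0],0.085],[[0,0,-0.04],[0,0,0],0.085],[[0,0,-0.04],[0,0,0],0.085],[[0,0,-0.03],[0,0,0],0.085],[[-0.03,0,-0.02],[0,0,0],0.085],[[-0.03,0,0],[0,0,0],0.085],[[-0.02,0,0],[0,0,0],0.085],[[0,0,0],[0,0,0],0.085]]'
python3 - <<'E'
from h import *
delta([.52,.03,.009])
p,d=snapshot("top");np.save("pics/t5.npy",d);cv2.imwrite("pics/t5f.png",p[...,::-1])
cv2.imwrite("pics/t5.png",cv2.resize(p[190:300,225:360,::-1],None,fx=5.5,fy=5.5,interpolation=2))
q,_=snapshot("wrist");cv2.imwrite("pics/w5.png",q[...,::-1])
E
```

```text
t: 12.85
tool_pos: [0.5066, -0.137, 0.1628]
tool_rot: [2.326, 2.11, -0.0]
ft_force: [-0.6, 0.6, -0.8]
opening: 0.998
finger_force: 0.0
t 12.85 pos [ 0.5066 -0.137   0.1628] shift [ 0.1677 -0.003   0.1536] y head -5.57 z [ 0.001 -0.001 -1.   ] open 0.9981137406095045 F [-0.6  0.6 -0.8] 0.0
```

View pics/t5.png

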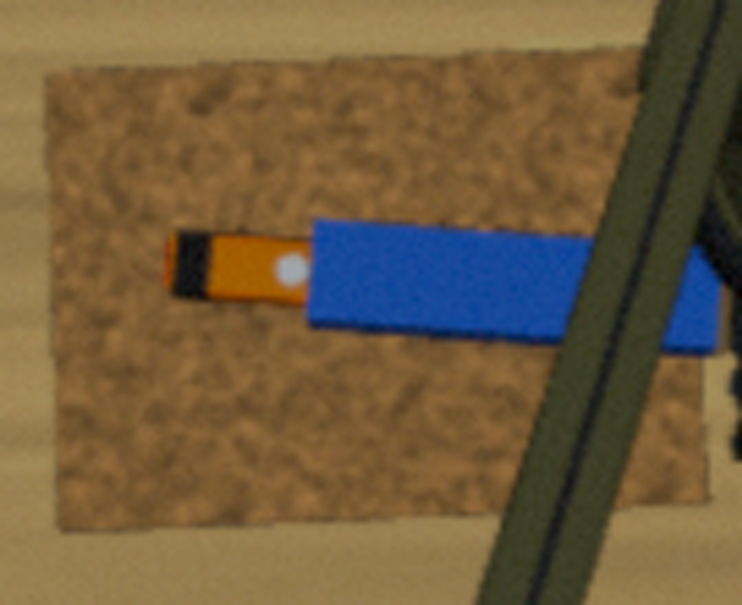

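The pen stands out of the mouth: nose at about (168,264), mouth edge at (311,273), and pen edges at rows 232–300. The case lies flat on the mat. Next I convert these to world positions.

```bash
python3 - <<'E'
from h import *
d=np.load("pics/t5.npy")
f=lambda x,y,z:w("top",d,225+x/5.5,190+y/5.5,z)
N=f(172,265,.03);M=f(311.5,273.5,.04);print("nose",N,"mouth",M,np.hypot(*(N-M)[:2]))
for a in[(180,232),(305,239),(180,298),(305,304)]:print(f(*a,.03))
for x,y in((250,265),(200,265)):print("z",f(x,y,None))
u=(M-N)[:2];u/=np.hypot(*u);T=np.r_[N[:2]+u*.021,.009];print(T,np.degrees(np.arctan2(-u[1],-u[0])));delta(T)
E
```

```text
nose [0.52232557 0.07084117 0.03      ] mouth [0.51663734 0.01774923 0.04      ] 0.05339578690301155
[0.5348628  0.06765592 0.03      ]
[0.53114569 0.02040875 0.03      ]
[0.50968492 0.06798572 0.03      ]
[0.50634065 0.02084736 0.03      ]
z [0.52197477 0.04153066 0.02767956]
z [0.52209428 0.06027131 0.02997317]
[0.52008845 0.04996067 0.009     ] 83.88470273674295
t 12.95 pos [ 0.5062 -0.1347  0.1622] shift [ 0.185  -0.0038  0.1533] y head -5.5 z [-0.001  0.001 -1.   ] open 0.9953144912220557 F [ 0.5  0.5 -0.6] 0.0
```

```bash
python3 -m crank '[[[0.04,-0.001,0],[0,0,0],0.085],[[0.045,-0.001,0],[0,0,0],0.085],[[0.045,-0.001,0],[0,0,0],0.085],[[0.04,0,0],[0,0,0],0.085],[[0.015,0,0.02],[0,0,-0.5],0.085],[[0,0,0.04],[0,0,0],0.085],[[0,0,0.04],[0,0,0],0.085],[[0,0,0.03],[0,0,0],0.085],[[0,0,0.015],[0,0,0],0.085],[[0,0,0.008],[0,0,0],0.085],[[0,0,0],[0,0,0],0.085]]'
python3 -c "
from h import *
delta([.5209,.05,.009])"
```

```text
t: 14.05
tool_pos: [0.52, 0.0505, 0.0083]
tool_rot: [-2.312, -2.124, 0.003]
ft_force: [-0.2, 0.6, -0.1]
opening: 0.994
finger_force: 0.0
t 14.05 pos [0.52   0.0505 0.0083] shift [-0.0004  0.0009 -0.0007] y head -4.86 z [-0.003  0.    -1.   ] open 0.9940702584437663 F [-0.2  0.6 -0.1] 0.0
```

Close on the pen, hold, then draw it out slowly along tool x.

```bash
python3 -m crank '[[[0,0.001,0],[0,0,0],0.01],[[0,0,0],[0,0,0],0.01],[[0,0,0],[0,0,0],0.01],[[0,0,0],[0,0,0],0.01],[[0,0,0],[0,0,0],0.01],[[0,0,0],[0,0,0],0.01],[[0,0,0],[0,0,0],0.01],[[0,0,0],[0,0,0],0.01],[[0,0,0],[0,0,0],0.01],[[0,0,0],[0,0,0],0.01],[[0,0,0],[0,0,0],0.01],[[0,0,-0.001],[0,0,0],0.01],[[0,0,-0.001],[0,0,0],0.01]]'
python3 -m crank '[[[0.005,0,0],[0,0,0],0.01],[[0.01,0,0],[0,0,0],0.01],[[0.01,0,0],[0,0,0],0.01],[[0.01,0,0],[0,0,0],0.01],[[0.01,0,0],[0,0,0],0.01],[[0.01,0,0],[0,0,0],0.01],[[0.01,0,0],[0,0,0],0.01],[[0.01,0,0],[0,0,0],0.01],[[0.01,0,0],[0,0,0],0.01],[[0.01,0,0],[0,0,0],0.01],[[0.01,0,0],[0,0,0],0.01],[[0.005,0,0],[0,0,0],0.01],[[0,0,-0.01],[0,0,0],0.01],[[0,0,-0.02],[0,0,0],0.01],[[0,0,-0.03],[0,0,0],0.01],[[0,0,-0.02],[0,0,0],0.01],[[0,0,-0.01],[0,0,0],0.01],[[0,0,0],[0,0,0],0.01]]'
python3 - <<'E'
from h import *
delta([.44,.36,.1])
p,d=snapshot("top");np.save("pics/t6.npy",d);p2,_=snapshot("scene");p2=p2[120:330,270:470,::-1];p=p[190:300,150:350,::-1]
o=np.zeros((600,800,3),np.uint8);o[:,:]=0
a=cv2.resize(p2,(400,420));b=cv2.resize(p,(400,220));o[:420,:400]=a;o[:220,400:]=b
cv2.imwrite("pics/t6.png",o)
E
```

```text
t: 15.35
tool_pos: [0.5219, 0.0495, 0.0115]
tool_rot: [-2.315, -2.124, 0.0]
ft_force: [0.8, -0.2, -1.7]
opening: 0.267
finger_force: 60.5
t: 17.15
tool_pos: [0.5326, 0.1591, 0.1033]
tool_rot: [2.314, 2.122, 0.005]
ft_force: [0.3, 0.1, -0.4]
opening: 0.261
finger_force: 60.5
t 17.15 pos [0.5326 0.1591 0.1033] shift [ 0.1922 -0.1095  0.0031] y head -4.94 z [ 0.004  0.001 -1.   ] open 0.26131466878707443 F [ 0.3  0.1 -0.4] 60.46117186546326
```

View pics/t6.png

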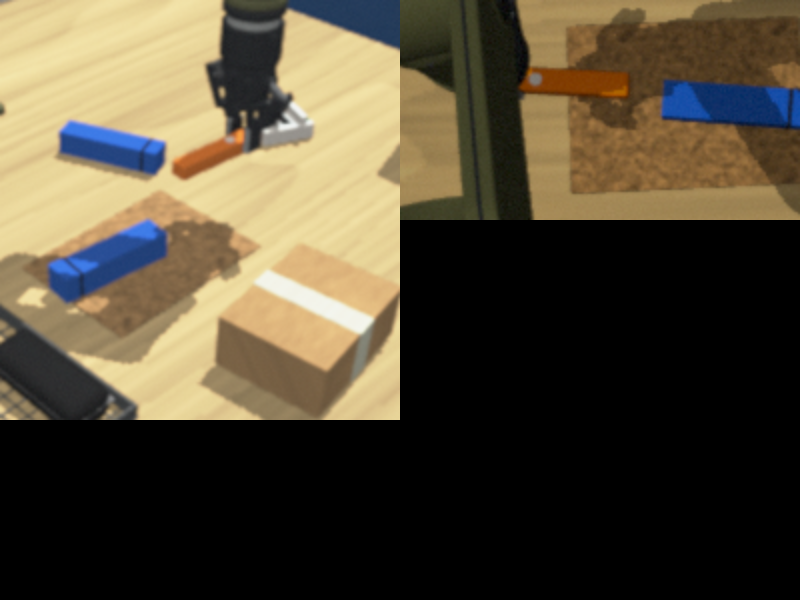

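The pen is out and held level-looking, with its tail at montage (628,85) in the top view. The case stays flat on the mat. Next I check the pen's droop and the tail's offset from the TCP.

```bash
python3 - <<'E'
from h import *
d=np.load("pics/t6.npy");Z=img("top",d)
m=(Z[...,2]>.08)&(Z[...,2]<.15)&(Z[...,1]<.137)&(Z[...,1]>.03)&(abs(Z[...,0]-.53)<.03)
q=Z[m];print(len(q),np.polyfit(q[:,1],q[:,2],1),np.polyfit(q[:,1],q[:,0],1),np.median(q[:,2]),q[:,1].min(),np.percentile(q[:,0],[1,99]))
s=get_state();M=R.from_rotvec(s["tool_rot"]).as_matrix();L=(q-s["tool_pos"])@M
print("tail tool x",np.percentile(L[:,0],[0,1,2]),"y mid",np.percentile(L[:,1],[2,98]),"top z",np.median(L[:,2]))
print("tail by pixel",(w("top",d,264.2,231.5,.12)-s["tool_pos"])@M)
E
```

```text
638 [0.00851273 0.12190221] [0.06906748 0.51819966] 0.12336347476553222 0.04721147773375663 [0.51162565 0.53872852]
tail tool x [-0.11165999 -0.11111286 -0.11057178] y mid [-0.01171768  0.01168727] top z -0.022231765547674108
tail by pixel [-0.11187284  0.00163742 -0.01885704]
```

```bash
python3 - <<'E'
from h import *
d=np.load("pics/top0.npy");Z=img("top",d)
q=Z[250:315,80:152].reshape(-1,3);c=np.array([.44,.3615])
k=(np.hypot(*(q[:,:2]-c).T)<.06);q=q[k]
for z0,z1,n in((.034,.048,"cheeks"),(.021,.031,"floor")):
  p=q[(q[:,2]>z0)&(q[:,2]<z1)]
  for a in(-20,-22.7,-25):
    t=np.radians(a);X=(p[:,:2]-c)@np.array([np.cos(t),np.sin(t)]);Y=(p[:,:2]-c)@np.array([-np.sin(t),np.cos(t)])
    print(n,a,len(p),"X",np.round(np.percentile(X,[2,98]),4),"Y",np.round(np.percentile(Y,[2,98]),4),"inner",np.round([np.percentile(Y[Y<0],97),np.percentile(Y[Y>0],3)],4),"std per side",np.round([Y[Y<0].std(),Y[Y>0].std()],5))
E
```

```text
cheeks -20 287 X [-0.0244  0.0237] Y [-0.0268  0.0295] inner [-0.016   0.0187] std per side [0.00337 0.00337]
cheeks -22.7 287 X [-0.0242  0.0232] Y [-0.0263  0.0293] inner [-0.0162  0.0193] std per side [0.00323 0.00325]
cheeks -25 287 X [-0.0242  0.0234] Y [-0.0263  0.0293] inner [-0.0166  0.0193] std per side [0.00321 0.00326]
floor -20 688 X [-0.0246  0.0241] Y [-0.0396  0.0418] inner [-0.0011  0.0009] std per side [0.01372 0.01369]
floor -22.7 688 X [-0.0242  0.0238] Y [-0.0398  0.0419] inner [-0.0008  0.001 ] std per side [0.01377 0.01369]
floor -25 688 X [-0.0241  0.0238] Y [-0.0397  0.0422] inner [-0.0007  0.0011] std per side [0.01374 0.01372]
```

```bash
python3 -m crank '[[[0,0,-0.01],[0,0,-2],0.01],[[0,0,-0.01],[0,0,-5],0.01],[[0,0,0],[0,0,-6],0.01],[[0,0,0],[0,0,-7],0.01],[[0,0,0],[0,0,-7],0.01],[[0,0,0],[0,0,-7],0.01],[[0,0,0],[0,0,-7],0.01],[[0,0,0],[0,0,-7],0.01],[[0,0,0],[0,0,-7],0.01],[[0,0,0],[0,0,-6],0.01],[[0,0,0],[0,0,-5.4],0.01],[[0,0,0],[0,0,-3],0.01],[[0,0,0],[0,0,-2],0.01],[[0,0,0],[0,0,0],0.01]]'
python3 -c "
from h import *
delta([.3966,.3816,.07])"
```

```text
t: 18.65
tool_pos: [0.5303, 0.1588, 0.1197]
tool_rot: [-0.64, -3.073, 0.002]
ft_force: [-0.5, 0.3, -1.4]
opening: 0.262
finger_force: 60.4
t 18.65 pos [0.5303 0.1588 0.1197] shift [0.2113 0.1511 0.05  ] y head 66.48 z [-0.003 -0.001 -1.   ] open 0.26222235405765426 F [-0.5  0.3 -1.4] 60.41170120239258
```

```bash
python3 -m crank '[[[0.017,0.012,0],[0,0,0],0.01],[[0.03,0.021,0],[0,0,0],0.01],[[0.036,0.026,0],[0,0,0],0.01],[[0.036,0.026,0],[0,0,0],0.01],[[0.036,0.026,0],[0,0,0],0.01],[[0.03,0.021,0],[0,0,0],0.01],[[0.017,0.012,0],[0,0,0],0.01],[[0.009,0.007,0],[0,0,0],0.01],[[0,0,0.02],[0,0,0],0.01],[[0,0,0.025],[0,0,0],0.01],[[0,0,0.01],[0,0,0],0.01],[[0,0,0],[0,0,0],0.01],[[0,0,0],[0,0,0],0.01]]'
python3 - <<'E'
from h import *
delta([.3966,.3816,.0265])
p,d=snapshot("top");np.save("pics/t7.npy",d);p2,_=snapshot("scene")
o=np.zeros((420,800,3),np.uint8);o[:,:400]=cv2.resize(p2[130:230,350:450,::-1],(400,420));o[:300,400:]=cv2.resize(p[240:330,70:190,::-1],(400,300))
cv2.imwrite("pics/t7.png",o)
E
```

```text
t: 19.95
tool_pos: [0.3987, 0.3815, 0.0664]
tool_rot: [-0.642, -3.075, 0.0]
ft_force: [0.8, 0.5, 0.2]
opening: 0.267
finger_force: 60.5
t 19.95 pos [0.3987 0.3815 0.0664] shift [ 0.002  -0.0007  0.0399] y head 66.43 z [-0. -0. -1.] open 0.2673478719468396 F [0.8 0.5 0.2] 60.49396991729736
```

View pics/t7.png

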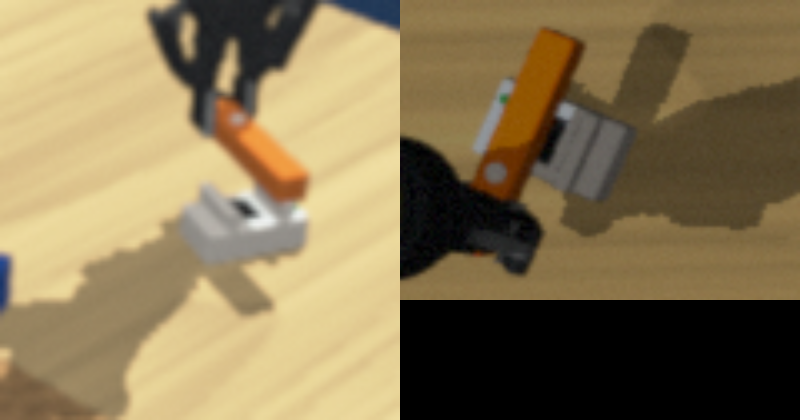

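The pen is parallel to and above the trough, shifted in the view by parallax. I'll check its position in the cradle frame from depth.

```bash
python3 - <<'E'
from h import *
d=np.load("pics/t7.npy");Z=img("top",d);q=Z.reshape(-1,3);c=np.array([.4402,.3627]);t=np.radians(-23.5)
X=(q[:,:2]-c)@[np.cos(t),np.sin(t)];Y=(q[:,:2]-c)@[-np.sin(t),np.cos(t)]
m=(q[:,2]>.07)&(q[:,2]<.105)&(abs(Y)<.03)&(X>-.02)&(X<.09);X,Y,z=X[m],Y[m],q[m,2]
print(m.sum(),"tail",np.percentile(X,99.5),"Y",np.percentile(Y,[2,98]),np.polyfit(X,Y,1),"z",np.polyfit(X,z,1))
E
```

```text
647 tail 0.0637884825904419 Y [-0.0130871   0.01061358] [ 0.01312023 -0.00330118] z [0.00098814 0.08486555]
```

```bash
python3 -m crank '[[[0,0.0015,0.008],[0,0,0],0.01],[[0,0,0.012],[0,0,0],0.01],[[0,0,0.008],[0,0,0],0.01],[[0,0,0.004],[0,0,0],0.01],[[0,0,0.003],[0,0,0],0.01],[[0,0,0],[0,0,0],0.01],[[0,0,0],[0,0,0],0.01]]'
python3 -m crank '[[[0,0,0.001],[0,0,0],0.01],[[0,0,0],[0,0,0],0.01]]'
python3 -m crank '[[[0,0,0.001],[0,0,0],0.01],[[0,0,0],[0,0,0],0.01]]'
```

```text
t: 20.75
tool_pos: [0.3989, 0.3833, 0.0314]
tool_rot: [0.64, 3.076, 0.0]
ft_force: [0.3, 0.4, -0.9]
opening: 0.267
finger_force: 60.5
t: 20.95
tool_pos: [0.399, 0.3833, 0.0306]
tool_rot: [0.64, 3.075, 0.001]
ft_force: [0.6, 0.7, -1.2]
opening: 0.264
finger_force: 60.5
t: 21.15
tool_pos: [0.3988, 0.3832, 0.0294]
tool_rot: [0.64, 3.076, 0.0]
ft_force: [-0.2, -0.2, -0.9]
opening: 0.267
finger_force: 60.5
```

```bash
python3 -m crank '[[[0,0,0.001],[0,0,0],0.01],[[0,0,0],[0,0,0],0.01]]'
python3 -m crank '[[[0,0,0.001],[0,0,0],0.01],[[0,0,0],[0,0,0],0.01]]'
python3 -m crank '[[[0,0,0.0007],[0,0,0],0.01],[[0,0,0],[0,0,0],0.01]]'
```

```text
t: 21.35
tool_pos: [0.3989, 0.3832, 0.0284]
tool_rot: [0.64, 3.076, 0.0]
ft_force: [0.7, -0.7, -0.4]
opening: 0.262
finger_force: 60.7
t: 21.55
tool_pos: [0.3989, 0.3833, 0.0283]
tool_rot: [0.64, 3.075, 0.001]
ft_force: [-1.5, -0.5, 6.4]
opening: 0.267
finger_force: 61.6
t: 21.75
tool_pos: [0.3989, 0.3833, 0.0282]
tool_rot: [0.64, 3.075, 0.001]
ft_force: [-3.0, -0.9, 12.0]
opening: 0.267
finger_force: 62.2
```

Contact is made with the trough floor. I'll back off 1 mm, release, and rise.

```bash
python3 -m crank '[[[0,0,-0.0012],[0,0,0],0.01],[[0,0,0],[0,0,0],0.03],[[0,0,0],[0,0,0],0.05],[[0,0,0],[0,0,0],0.07],[[0,0,0],[0,0,0],0.085],[[0,0,0],[0,0,0],0.085],[[0,0,0],[0,0,0],0.085],[[0,0,0],[0,0,0],0.085],[[0,0,-0.02],[0,0,0],0.085],[[0,0,-0.04],[0,0,0],0.085],[[0,0,-0.04],[0,0,0],0.085],[[0,0,-0.04],[0,0,0],0.085],[[0.05,0,-0.02],[0,0,0],0.085],[[0.05,0,0],[0,0,0],0.085],[[0.03,0,0],[0,0,0],0.085],[[0,0,0],[0,0,0],0.085],[[0,0,0],[0,0,0],0.085]]'
python3 - <<'E'
from h import *
p,d=snapshot("top");cv2.imwrite("pics/end.png",p[180:330,70:370,::-1].repeat(2,0).repeat(2,1));Z=img("top",d)
q=Z.reshape(-1,3);c=np.array([.4402,.3627]);t=np.radians(-23.5)
hsv=cv2.cvtColor(p,cv2.COLOR_RGB2HSV).reshape(-1,3)
X=(q[:,:2]-c)@[np.cos(t),np.sin(t)];Y=(q[:,:2]-c)@[-np.sin(t),np.cos(t)]
m=(q[:,2]>.042)&(q[:,2]<.06)&(abs(Y)<.03)&(abs(X)<.09);X,Y,z=X[m],Y[m],q[m,2]
print(m.sum(),"X",np.percentile(X,[.5,99.5]),"Y",np.percentile(Y,[2,98]),np.polyfit(X,Y,1),"z",np.polyfit(X,z,1))
m=(hsv[:,0]>100)&(hsv[:,0]<130)&(hsv[:,1]>150)&(q[:,2]>.033)&(q[:,2]<.05)&(abs(q[:,0]-.515)<.06)&(abs(q[:,1])<.16);b=q[m]
print("case",np.percentile(b,[1,50,99],axis=0))
E
```

```text
t: 23.45
tool_pos: [0.2825, 0.4337, 0.1866]
tool_rot: [0.637, 3.076, 0.0]
ft_force: [0.2, 0.2, 0.3]
opening: 0.996
finger_force: 0.0
920 X [-0.07185668  0.06271516] Y [-0.02120866  0.02277463] [0.01759076 0.00037255] z [-0.00159298  0.04813948]
case [[ 0.48838718 -0.13169041  0.03521902]
 [ 0.51113728 -0.05730834  0.04121955]
 [ 0.53398205  0.0169844   0.04569569]]
```

View pics/end.png

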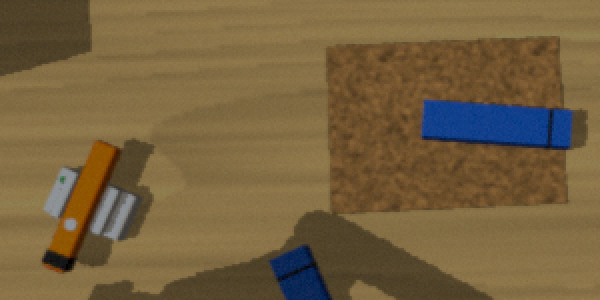

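The pen lies level in the trough from (105,145) to (58,265), with its centre about 4 mm off. The empty case lies flat on the mat at (497,124). Handing in.

```bash
python3 -c "
from rig import *
print(sign_off())"
```

```text
the job is handed in; nothing more can be done
None
```

The job is handed in (no verdict was returned): the pen lies level in the cradle trough, about 4 mm off centre, the empty case lies flat on the mat, and the robot is clear of both.

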